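Set up a dial gauge over a turned plug on the surface plate

TASK

Stand the flanged plug upright on the surface plate, flange down. Then carry the tall, top-heavy dial stand over, keeping it upright, and set it gently on the plate (do not drop it) so that its plunger is pushed up by the middle of the plug's top face, ready to measure the plug's height. Let go of both, and leave the block, the offcut and the taper where they are.

Things in the scene. Friction and masses are not known exactly. Their poses are not given: they have to be found in the camera images.
- plate: Dark steel surface plate fixed on the bench, 200 mm (its x) by 280 mm (its y), 25 mm thick. Origin: centre of its underside, on the bench; z up, top face at z = 25 mm.
- plug_mid (a point): Centre (half-way up, on the axis) of the loose flanged plug, a bright turned steel part 44 mm high of about 0.34 kg: a flange 46 mm in diameter and 12 mm thick at the bottom, and a hub 32 mm in diameter from 12 mm up to the flat top at 44 mm. z is its axis, up; it starts upright on the bench. Take it by the hub, above the flange.
- stand_head (a point): Where to grip the loose dial stand (about 0.75 kg, 215 mm tall, top-heavy, starts upright on the bench): on the column axis, 192 mm above its underside, in its grey 30 x 30 mm head block, which spans 165 to 215 mm. z up, x from the column towards the dial. Grip across y, the plain sides; on +x an arm (10 mm thick, at 171 mm) carries the dial, on -x is a black knob.
- stand_foot (a point): Point of the stand's column axis on its underside, 192 mm below stand_head, same axes. The base is 66 x 66 mm, 18 mm thick, and reaches 38 mm to +x, 28 mm to -x and 33 mm to each side of this point. The column is 12 mm thick.
- stand_dial (a point): Centre of the stand's dial, a disc 52 mm in diameter and 20 mm thick, its white faces to the stand's +y and -y. It lies 80 mm to +x of the column axis, 150 mm above the underside. A thin stem and the plunger hang from it.
- plunger_tip (a point): Lowest point of the dial's spring plunger (a rod 5.6 mm thick with an 8 mm ball end). It lies 80 mm to +x of the column axis and, when nothing touches it, 40 mm above the stand's underside; so with stand and plug on the same flat surface the plug lifts it by 4 mm.
- plunger (a joint): How far the dial's plunger is pushed up, m: 0 hanging free, at most 0.012. The spring is light: about 0.5 N to start, 0.7 N at 4 mm.
- block: Bystander: steel block 30 mm (x) by 50 mm (y), 50 mm high, that stands on the surface plate near its far long edge (its +x edge). Loose, 0.57 kg. Origin: centre of its underside.
- offcut: Bystander: plain round steel bar offcut, 38 mm in diameter, 60 mm high, no flange, standing on the bench. Origin: centre of its underside.
- taper: Bystander: dark steel lathe centre standing on the bench, 36 mm in diameter, 76 mm high, pointed on top. Origin: centre of its underside.
Not all that is in view belongs to the job. What is shaped like the part that bears stand_head but orange is not meant.

How it is judged (in metres and radians):
On the way, in this order (a step that is already met when the one before it is completed fails the run):
1. the plug stands flange down on the surface plate, let go and at rest, while the dial stand still stands on the bench (z of plug_mid in the frame of plate between 0.043 and 0.051 m and x of plug_mid in the frame of plate between -0.085 and 0.085 m and y of plug_mid in the frame of plate between -0.125 and 0.125 m and angle between each of plug_mid, stand_foot's own z axis and vertical below 0.1 rad and contact force between the fingers and plug below 0.1 N and contact force between the fingers and stand below 0.1 N and linear speed of each of plug, stand below 0.02 m/s and height (world z) of stand_foot below 0.012 m), for 0.2 s.
2. the dial stand stands on the plate with its plunger pushed up by the plug (z of plug_mid in the frame of plate between 0.043 and 0.051 m and x of plug_mid in the frame of plate between -0.085 and 0.085 m and y of plug_mid in the frame of plate between -0.125 and 0.125 m and angle between plug_mid's own z axis and vertical below 0.1 rad and z of stand_foot in the frame of plate between 0.021 and 0.03 m and angle between stand_foot's own z axis and vertical below 0.06 rad and horizontal distance between plunger_tip and plug_mid below 0.0145 m and value of joint plunger above 0.002 m), for 0.2 s.
At the end, for the whole second after the job is handed in: The plug stands upright, flange down, on the plate (its whole flange on it, give or take 8 mm); the dial stand stands upright (within 0.06 rad) with its base flat on the plate; the plunger's tip is within 14.5 mm of the plug's axis and pushed up more than 2 mm; both are let go and at rest (all of step 2 and contact force between the fingers and plug below 0.1 N and contact force between the fingers and stand below 0.1 N and linear speed of each of plug, stand below 0.02 m/s); the robot touches nothing.
It fails at once if the dial stand is tipped more than 0.3 rad from upright (angle between stand_foot's own z axis and vertical above 0.3 rad).
It fails at once if the dial stand is dropped (falls faster than 0.35 m/s out of the fingers, a fall of 6 mm) (contact force between the fingers and stand below 0.1 N and linear speed of stand above 0.35 m/s).
It fails at once if the block, the offcut or the taper is moved by more than 15 mm or tipped (distance of any of block, offcut, taper from where it was at the start of the episode above 0.015 m or angle between any of block, offcut, taper's own z axis and vertical above 0.3 rad).
It also fails if it takes over 72 s, if anything falls off the work surface, if the arm or the gripper's body presses on something with over 40 N, if the wrist force passes 120 N, or if a joint passes its speed limit or range.

ROBOT

A 6-joint arm with a two-finger parallel gripper is mounted at the origin on the work surface. World frame = base frame: x ahead of the robot, y to its left, z up, the work surface at z = 0. Lengths are in m, angles in degrees, forces in N, time in s.
With the tool pointing down it reaches from about 0.375 to 0.9 m from the base axis. Payload 3.1 kg.
Tool frame: the origin (TCP) lies on the centre line of the jaws, within the pads' length; the fingertips stand 25 mm ahead of it and the grasp point (between the pads) lies 6 mm ahead of it; z points along the fingers, y is the line along which they close (so a half turn about z gives the same grasp; the last joint's range is limited). The gripper opens to 87 mm and grips with 3 to 60 N. Pads are 19 mm wide; open, the fingers measure 117 mm over their backs; the gripper's body (75 mm by 190 mm) begins 51 mm behind the grasp point.
Start: joints at [-74.628, 30.224, 82.088, -0, 67.689, -10.227], TCP at [0.27, -0.564, 0.248] pointing down, gripper open.
Joint ranges: [-176.69, 176.69], [-43.24, 126.21], [12.49, 139.97], [-82, 262], [0, 151.66], [-163.58, 163.58]. Speed limits (degrees/s): [159.86, 159.86, 180, 180, 180, 180].

INTERFACE

Orientations are given as a 3x3 rotation matrix whose columns are the frame's x, y, z axes.
In Python, from rig import bot, cams, models gives the robot as it stands. The module is installed in compiled form; this text tells all that it offers.
- The arm moves only by the shell command python3 -m handwheel 'ROWS' [OPENING]. ROWS is JSON, a list of rows, each a list of 6 numbers: the shift along the world's x, y, z each as a share of 1 m, from -1 to 1, then the turn, a rotation vector about the world's x, y, z each as a share of 2 rad, from -1 to 1. In form: [[dx, dy, dz, wx, wy, wz], ...]. A call has exactly 8 rows; each row is the pose to reach, as a shift and turn from the pose commanded when the call began; what a row does not reach only later rows make up. A row lasts 1/12 s, in which the tool goes at most 41.7 mm and 7.16 degrees, less where a joint would pass 70% of its speed; a pose out of reach is approached as far as the arm can. A call with a number of a shift or a turn outside -1 to 1 is refused whole. A call with a gripper value outside its range is refused whole. OPENING is the opening, from -1 (shut) to 1 (fully open), so that 0 is half open, set as the call begins (- or left out, the last holds). The fingers move at their own pace and stop on an object; the grip force is fixed at half the most. Time passes only in rows, so rows that repeat a pose let the fingers close, or fill a call up. It gives the time, the measured TCP pose, the force, the opening and the grip force at its end, in the units of the state.
- bot.read_state(): the state, without advancing time (a new reading comes with each control period).
- cams.capture(name): name is "side" or "top" or "wrist"; returns (picture, depth): 420x560x3 uint8, blue, green, red; 420x560 float32, m along the optical axis (not along the pixel's ray), 0 where there is no reading.
- cams.calibration(name): a dict with "mtx" (3x3 intrinsics, pixels), "R" (3x3) and "t" (3): a world point X has camera coordinates R X + t; the wrist camera has in their place "tool_from_camera" (4x4, takes a point from camera to tool coordinates, whose origin is the TCP and whose axes are the flange's). Camera axes: x right, y down, z forward; pixel columns grow to the right and rows downward; lengths in m; the calibration is good to about 2 mm. A picture is of the moment at which its call begins: read the wrist's pose just before it. calibration takes no time and is no camera call.
- bot.hand_in(): hands the job in; it is judged then, once.
Trained networks look in the newest picture that a camera, given by its name, has taken for a name from the list of things; names that differ only in an ending like _2 or _b are one class to them, and where a whole thing is asked for, a point or a joint stands for the part that bears it (a point fixed in the world has none). Each returns a list of dicts, best first, with "conf" (0 to 1); they miss things now and then, are a little off and sometimes report something else, mostly with a low value. They report only what shows in the picture. A call takes as long as a camera call. They do not tell look-alikes from the thing itself.
- models.spot_in(query, camera): "position" ([column, row] in pixels, amid what is visible of it).
- models.tip_of(query, camera): "position" ([column, row] in pixels: a listed point, or the origin of a listed thing).
The state is a dict: "time_s": time; "joint_positions": joint angles; "qvel": joint speeds; "tau": joint torques, N m; "position": TCP position; "tcp_rot": TCP orientation; "force": force on the tool from outside, world axes, zero at the start; "moment": the same for the moment, N m; "opening": opening from 0.0 (shut) to 1.0 (fully open); "grasp_force": force on a finger pad.
Only numpy, scipy, OpenCV 4.12 (cv2) and the standard library are available. Lean on these libraries where they do the work, as an engineer would, in place of code of your own. Each camera call takes 0.05 s, during which the arm holds its last target. There are 200 camera calls.

## Working session

There is one attempt and no reset: what is moved stays moved. The work goes in short steps, Python scripts to look and compute and a shell command to move; the robot and the scene stay as the last step left them, time stands still between calls to the robot, and variables do not carry over. Pictures are saved under pics/ and viewed, at most 10 in all, crops included, and the job is handed in when it is done.

```bash
mkdir -p pics; cat > h.py <<'E'
import numpy as np, cv2
from rig import bot,cams,models
def cam(name):
    s=bot.read_state(); img,d=cams.capture(name); c=cams.calibration(name); K=np.array(c['mtx'])
    if name=='wrist':
        T=np.array(c['tool_from_camera']); R=np.array(s['tcp_rot']); p=np.array(s['position'])
        M=np.eye(4); M[:3,:3]=R; M[:3,3]=p; W=M@T
    else:
        W=np.eye(4); W[:3,:3]=np.array(c['R']).T; W[:3,3]=-np.array(c['R']).T@np.array(c['t'])
    return img,d,K,W
def cloud(d,K,W):
    v,u=np.indices(d.shape); P=np.stack([(u-K[0,2])/K[0,0]*d,(v-K[1,2])/K[1,1]*d,d],-1)
    P=P@W[:3,:3].T+W[:3,3]; P[d<=0]=np.nan; return P
def ray(px,K,W,z):
    r=W[:3,:3]@np.array([(px[0]-K[0,2])/K[0,0],(px[1]-K[1,2])/K[1,1],1.]); o=W[:3,3]
    return o+r*(z-o[2])/r[2]
E
cat > a.py <<'E'
from h import *
np.set_printoptions(precision=3,suppress=True)
Z=dict(plate=0,plug_mid=.022,stand_head=.192,stand_foot=0,stand_dial=.15,plunger_tip=.04,block=.025,offcut=0,taper=0)
for n in('side','top'):
    img,d,K,W=cam(n); cv2.imwrite(f'pics/{n}0.png',img); P=cloud(d,K,W); np.save(n+'.npy',P)
    print(n,W[:3,3])
    for q,z in Z.items():
        for r in models.tip_of(q,n)[:3]:
            u,v=map(int,np.round(r['position'])); print(q,round(r['conf'],2),(u,v),ray(r['position'],K,W,z),'cloud',P[min(max(v,0),419),min(max(u,0),559)])
E
python3 a.py
```

```text
side [ 0.191 -1.063  0.841]
plate 0.71 (317, 293) [ 0.566 -0.031 -0.   ] cloud [ 0.554 -0.062  0.026]
plug_mid 0.89 (321, 372) [ 0.474 -0.311  0.022] cloud [ 0.465 -0.334  0.047]
stand_head 0.78 (272, 176) [0.542 0.299 0.192] cloud [0.537 0.278 0.203]
stand_head 0.55 (255, 142) [0.562 0.587 0.192] cloud [0.564 0.6   0.187]
stand_dial 0.81 (299, 186) [0.622 0.29  0.15 ] cloud [0.616 0.271 0.161]
stand_dial 0.8 (214, 202) [0.362 0.276 0.15 ] cloud [0.361 0.264 0.156]
stand_dial 0.77 (245, 156) [0.52  0.575 0.15 ] cloud [0.518 0.556 0.158]
block 0.55 (336, 268) [0.638 0.025 0.025] cloud [ 0.624 -0.011  0.053]
offcut 0.57 (410, 347) [ 0.696 -0.282  0.   ] cloud [ 0.687 -0.297  0.016]
taper 0.59 (318, 375) [ 0.473 -0.296  0.   ] cloud [ 0.459 -0.332  0.039]
taper 0.52 (314, 218) [0.691 0.346 0.   ] cloud [0.688 0.343 0.002]
top [0.269 0.142 1.471]
plate 0.86 (329, 223) [ 0.562 -0.033  0.   ] cloud [ 0.555 -0.029  0.028]
plug_mid 0.61 (434, 251) [ 0.473 -0.325  0.022] cloud [ 0.471 -0.317  0.041]
stand_head 0.97 (80, 204) [0.578 0.62  0.192] cloud [0.572 0.613 0.214]
stand_head 0.84 (210, 
[... 220 characters left out ...]
20) [0.576 0.611 0.   ] cloud [0.572 0.607 0.013]
stand_foot 0.75 (242, 282) [0.391 0.219 0.   ] cloud [0.378 0.211 0.171]
stand_dial 0.92 (217, 194) [0.612 0.279 0.15 ] cloud [0.605 0.276 0.175]
stand_dial 0.81 (108, 233) [0.51  0.558 0.15 ] cloud [0.505 0.552 0.171]
stand_dial 0.64 (210, 290) [0.361 0.293 0.15 ] cloud [0.359 0.29  0.176]
plunger_tip 0.49 (214, 232) [0.531 0.296 0.04 ] cloud [0.53  0.296 0.041]
plunger_tip 0.32 (218, 193) [0.643 0.288 0.04 ] cloud [0.608 0.274 0.172]
block 0.79 (310, 197) [0.632 0.022 0.025] cloud [0.622 0.027 0.069]
offcut 0.71 (411, 178) [ 0.695 -0.28  -0.   ] cloud [ 0.681 -0.266  0.048]
taper 0.45 (196, 180) [0.695 0.356 0.   ] cloud [0.678 0.348 0.055]
```

View pics/side0.png

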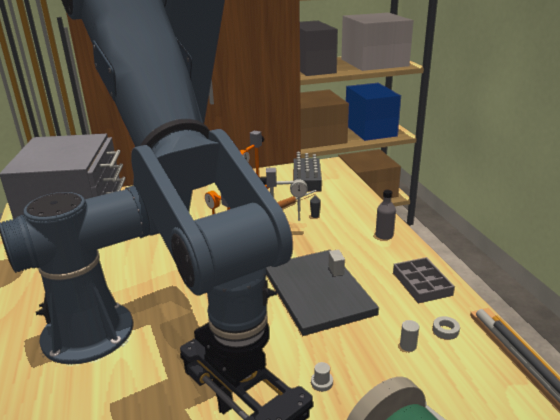

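View pics/top0.png

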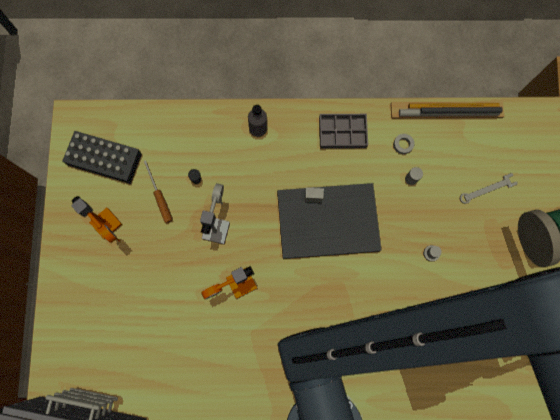

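```bash
python3 - <<'E'
from h import *
np.set_printoptions(precision=4,suppress=True)
P=np.load('top.npy').reshape(-1,3); P=P[np.isfinite(P[:,0])]
def near(c,r,z0,z1):
    m=(np.hypot(P[:,0]-c[0],P[:,1]-c[1])<r)&(P[:,2]>z0)&(P[:,2]<z1); return P[m]
for n,c,r,z0,z1 in [('plug',(.473,-.32),.035,.036,.06),('head A',(.54,.29),.04,.205,.23),('head B',(.397,.215),.04,.205,.23),('dial A',(.61,.277),.045,.16,.19),('dial B',(.36,.29),.045,.16,.19),('block',(.63,.025),.05,.065,.09)]:
    q=near(c,r,z0,z1); print(n,len(q),q.mean(0),q.min(0),q.max(0))
    if len(q)>5: print(cv2.minAreaRect((q[:,:2]*1000).astype(np.float32)))
m=(P[:,2]>.018)&(P[:,2]<.033)&(abs(P[:,0]-.56)<.16)&(abs(P[:,1]+.03)<.2)
print('plate',cv2.minAreaRect((P[m][:,:2]*1000).astype(np.float32)),P[m].mean(0))
s=bot.read_state();print(s['position'],s['tcp_rot'],s['opening'],s['time_s'])
E
```

```text
plug 109 [ 0.4688 -0.3191  0.0427] [ 0.4534 -0.3366  0.036 ] [ 0.4846 -0.3045  0.0498]
((468.900146484375, -319.094482421875), (29.288806915283203, 31.7791805267334), 52.0670280456543)
head A 153 [0.5348 0.2961 0.2137] [0.5183 0.279  0.2051] [0.5522 0.3136 0.2204]
((535.4828491210938, 296.65509033203125), (30.75640869140625, 30.89151382446289), 74.40792083740234)
head B 157 [0.3918 0.2165 0.2145] [0.373  0.1985 0.205 ] [0.4109 0.2352 0.2207]
((391.9790344238281, 216.40553283691406), (29.78635597229004, 29.18672752380371), 26.53634262084961)
dial A 177 [0.604  0.2785 0.1719] [0.5669 0.2638 0.16  ] [0.6353 0.291  0.1829]
((601.4573364257812, 279.4101257324219), (23.23462677001953, 70.4346923828125), 76.8698959350586)
dial B 195 [0.3597 0.282  0.1722] [0.3401 0.2475 0.1602] [0.3813 0.3108 0.1824]
((361.4025573730469, 279.2615966796875), (21.844593048095703, 68.79639434814453), 25.185033798217773)
block 198 [0.6314 0.0144 0.0736] [ 0.6161 -0.0099  0.0663] [0.6481 0.0384 0.0825]
((631.9426879882812, 14.192718505859375), (48.17362594604492, 31.380929946899414), 87.92037963867188)
plate ((565.1964721679688, -27.953323364257812), (200.88470458984375, 280.3094177246094), 4.058340549468994) [ 0.5601 -0.0289  0.0244]
[ 0.2701 -0.5636  0.2476] [[ 0.9019  0.432   0.    ]
 [ 0.432  -0.9019 -0.0001]
 [-0.      0.0001 -1.    ]] 0.9995756757987975 1.0
```

Side view: the plug is at (321,375), the plate at (317,290), and the grey stand's head at (271,180) with its dial at (299,187). The two similar orange stands are at (214,200) and (250,145). Top view: plug (433,253), grey stand (210,222) with its dial at (216,190), block (314,196), taper (196,178), offcut (414,176). The measured heights and sizes agree with the given dimensions, so I'm moving above the plug.

```bash
python3 -m handwheel '[[0.01,0.012,0,0,0,0.05],[0.03,0.037,0,0,0,0.11],[0.055,0.07,0,0,0,0.17],[0.085,0.105,-0.01,0,0,0.23],[0.115,0.14,-0.02,0,0,0.29],[0.14,0.175,-0.03,0,0,0.35],[0.16,0.2,-0.035,0,0,0.41],[0.17,0.21,-0.04,0,0,0.47]]' 1 && python3 -m handwheel '[[0.01,0.01,0,0,0,0.03],[0.02,0.022,-0.005,0,0,0.03],[0.03,0.035,-0.01,0,0,0.03],[0.03,0.035,-0.01,0,0,0.03],[0.03,0.035,-0.01,0,0,0.03],[0.03,0.035,-0.01,0,0,0.03],[0.03,0.035,-0.01,0,0,0.03],[0.03,0.035,-0.01,0,0,0.03]]'
cat > b.py <<'E'
from h import *
np.set_printoptions(precision=4,suppress=True)
img,d,K,W=cam('wrist'); cv2.imwrite('pics/w1.png',img); P=cloud(d,K,W)
for r in models.tip_of('plug_mid','wrist')[:2]: print(r, ray(r['position'],K,W,.022))
p=P.reshape(-1,3); q=p[(p[:,2]>.038)&(p[:,2]<.055)&(np.hypot(p[:,0]-.47,p[:,1]+.32)<.06)]
print(len(q),q.mean(0),cv2.minEnclosingCircle((q[:,:2]*1000).astype(np.float32)))
s=bot.read_state(); print(s['position'],s['tcp_rot'],s['joint_positions'],s['time_s'])
E
python3 b.py
```

```text
time_s: 1.67
position: [0.4417, -0.3488, 0.2069]
tcp_rot: [[0.174, 0.985, -0.0], [0.985, -0.174, 0.003], [0.003, -0.001, -1.0]]
force: [-0.0, -0.9, 0.6]
opening: 1.001
grasp_force: 0.0
time_s: 2.33
position: [0.4697, -0.3196, 0.1979]
tcp_rot: [[0.125, 0.992, 0.0], [0.992, -0.125, -0.001], [-0.001, 0.001, -1.0]]
force: [-0.6, -0.2, 0.2]
opening: 0.999
grasp_force: 0.0
{'position': [280.5, 197.9], 'conf': 0.8} [ 0.4706 -0.3206  0.022 ]
1105 [ 0.4719 -0.3194  0.0451] ((471.75225830078125, -320.1665344238281), 15.984396934509277)
[ 0.4697 -0.3194  0.1978] [[ 0.1249  0.9922  0.0003]
 [ 0.9922 -0.1249 -0.0004]
 [-0.0004  0.0004 -1.    ]] [-45.4817  29.4673  93.2865  -0.006   57.2161 -38.3048] 2.4333
```

View pics/w1.png

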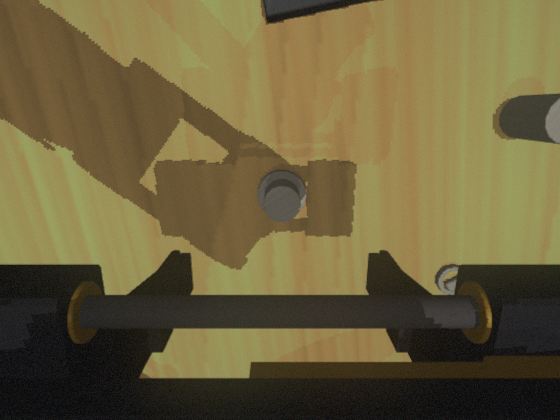

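The wrist view shows the plug, flange down, at (281,197) between the open jaws; its top is at z 0.045, which fits 44 mm. Descending to grip the hub.

```bash
python3 -m handwheel '[[0.002,-0.001,-0.015,0,0,0],[0.002,-0.001,-0.04,0,0,0],[0.002,-0.001,-0.07,0,0,0],[0.002,-0.001,-0.1,0,0,0],[0.002,-0.001,-0.13,0,0,0],[0.002,-0.001,-0.148,0,0,0],[0.002,-0.001,-0.156,0,0,0],[0.002,-0.001,-0.156,0,0,0]]' && python3 -m handwheel '[[0,0,0,0,0,0],[0,0,0,0,0,0],[0,0,0,0,0,0],[0,0,0,0,0,0],[0,0,0,0,0,0],[0,0,0,0,0,0],[0,0,0,0,0,0],[0,0,0,0,0,0]]' -1
```

```text
time_s: 3.1
position: [0.471, -0.3192, 0.0398]
tcp_rot: [[0.124, 0.992, -0.003], [0.992, -0.124, 0.003], [0.002, -0.003, -1.0]]
force: [-0.3, -0.3, 0.0]
opening: 0.998
grasp_force: 0.0
time_s: 3.77
position: [0.4721, -0.3196, 0.0417]
tcp_rot: [[0.124, 0.992, 0.0], [0.992, -0.124, -0.0], [-0.0, 0.0, -1.0]]
force: [0.8, 0.1, -0.2]
opening: 0.479
grasp_force: 0.0
```

```bash
python3 -m handwheel '[[0,0,0,0,0,0],[0,0,0,0,0,0],[0,0,0,0,0,0],[0,0,0,0,0,0],[0,0,0,0,0,0],[0,0,0.005,0,0,0],[0,0,0.015,0,0,0],[0,0,0.03,0,0,0]]' && python3 -m handwheel '[[0.002,0.004,0.015,0,0,0],[0.008,0.016,0.027,0,0,0],[0.018,0.036,0.035,0,0,0],[0.03,0.06,0.04,0,0,0],[0.044,0.086,0.04,0,0,0],[0.058,0.114,0.04,0,0,0],[0.072,0.142,0.04,0,0,0],[0.086,0.17,0.04,0,0,0]]' && python3 -m handwheel '[[0.012,0.024,0,0,0,0],[0.023,0.044,0,0,0,0],[0.031,0.06,0,0,0,0],[0.036,0.069,0,0,0,0],[0.038,0.074,0,0,0,0],[0.038,0.074,0,0,0,0],[0.038,0.074,0,0,0,0],[0.038,0.074,0,0,0,0]]'
```

```text
time_s: 4.43
position: [0.4711, -0.3187, 0.0709]
tcp_rot: [[0.124, 0.992, -0.003], [0.992, -0.124, 0.003], [0.002, -0.003, -1.0]]
force: [0.4, 0.2, -2.6]
opening: 0.353
grasp_force: 30.0
time_s: 5.1
position: [0.5583, -0.1472, 0.1121]
tcp_rot: [[0.124, 0.992, -0.0], [0.992, -0.124, 0.001], [0.0, -0.0, -1.0]]
force: [-0.2, -0.5, -4.0]
opening: 0.353
grasp_force: 30.0
time_s: 5.77
position: [0.5955, -0.0765, 0.1115]
tcp_rot: [[0.125, 0.992, -0.001], [0.992, -0.125, -0.0], [-0.0, -0.001, -1.0]]
force: [0.6, -0.3, -3.5]
opening: 0.352
grasp_force: 30.0
```

Gripped: opening 0.353 is about 31 mm, which fits the hub. Lowering.

```bash
python3 -m handwheel '[[0,0,-0.006,0,0,0],[0,0,-0.016,0,0,0],[0,0,-0.026,0,0,0],[0,0,-0.034,0,0,0],[0,0,-0.039,0,0,0],[0,0,-0.042,0,0,0],[0,0,-0.044,0,0,0],[0,0,-0.044,0,0,0]]' && python3 -m handwheel '[[0,0,0,0,0,0],[0,0,-0.001,0,0,0],[0,0,-0.001,0,0,0],[0,0,-0.001,0,0,0],[0,0,-0.001,0,0,0],[0,0,-0.001,0,0,0],[0,0,-0.001,0,0,0],[0,0,-0.001,0,0,0]]'
```

```text
time_s: 6.43
position: [0.596, -0.0756, 0.0671]
tcp_rot: [[0.124, 0.992, -0.001], [0.992, -0.124, 0.0], [0.0, -0.001, -1.0]]
force: [0.7, -0.8, -2.8]
opening: 0.357
grasp_force: 30.0
time_s: 7.1
position: [0.5961, -0.0756, 0.0666]
tcp_rot: [[0.124, 0.992, 0.0], [0.992, -0.124, -0.0], [-0.0, 0.0, -1.0]]
force: [-0.5, -0.4, -3.3]
opening: 0.35
grasp_force: 30.0
```

```bash
python3 -m handwheel '[[0,0,-0.0005,0,0,0],[0,0,-0.001,0,0,0],[0,0,-0.001,0,0,0],[0,0,-0.001,0,0,0],[0,0,-0.001,0,0,0],[0,0,-0.001,0,0,0],[0,0,-0.001,0,0,0],[0,0,-0.001,0,0,0]]'; python3 -m handwheel '[[0,0,-0.0005,0,0,0],[0,0,-0.001,0,0,0],[0,0,-0.001,0,0,0],[0,0,-0.001,0,0,0],[0,0,-0.001,0,0,0],[0,0,-0.001,0,0,0],[0,0,-0.001,0,0,0],[0,0,-0.001,0,0,0]]'
```

```text
time_s: 7.77
position: [0.5961, -0.0756, 0.0665]
tcp_rot: [[0.124, 0.992, 0.0], [0.992, -0.124, -0.0], [-0.0, 0.0, -1.0]]
force: [-2.4, 0.6, 5.8]
opening: 0.351
grasp_force: 30.0
time_s: 8.43
position: [0.5961, -0.0756, 0.0665]
tcp_rot: [[0.123, 0.992, 0.001], [0.992, -0.123, -0.0], [-0.0, 0.001, -1.0]]
force: [-3.9, 1.4, 12.0]
opening: 0.354
grasp_force: 30.0
```

```bash
python3 -m handwheel '[[0,0,0.001,0,0,0],[0,0,0.0015,0,0,0],[0,0,0.0015,0,0,0],[0,0,0.0015,0,0,0],[0,0,0.0015,0,0,0],[0,0,0.0015,0,0,0],[0,0,0.0015,0,0,0],[0,0,0.0015,0,0,0]]' && python3 -m handwheel '[[0,0,0,0,0,0],[0,0,0,0,0,0],[0,0,0,0,0,0],[0,0,0,0,0,0],[0,0,0,0,0,0],[0,0,0,0,0,0],[0,0,0,0,0,0],[0,0,0,0,0,0]]' 1 && python3 -m handwheel '[[0,0,0.01,0,0,0],[0,0,0.03,0,0,0],[0,0,0.06,0,0,0],[0,0,0.09,0,0,0],[0,0,0.12,0,0,0],[0,0,0.14,0,0,0],[0,0,0.15,0,0,0],[0,0,0.15,0,0,0]]' && python3 - <<'E'
from h import *
np.set_printoptions(precision=4,suppress=True)
img,d,K,W=cam('wrist'); cv2.imwrite('pics/w2.png',img); P=cloud(d,K,W)
for r in models.tip_of('plug_mid','wrist')[:2]: print(r, ray(r['position'],K,W,.047))
p=P.reshape(-1,3); q=p[(p[:,2]>.062)&(p[:,2]<.08)&(np.hypot(p[:,0]-.596,p[:,1]+.0756)<.035)]
print(len(q),q.mean(0),cv2.minEnclosingCircle((q[:,:2]*1000).astype(np.float32)))
E
```

```text
time_s: 9.1
position: [0.5961, -0.0756, 0.0665]
tcp_rot: [[0.124, 0.992, 0.0], [0.992, -0.124, -0.0], [-0.0, 0.0, -1.0]]
force: [-2.2, 1.0, 6.9]
opening: 0.356
grasp_force: 30.0
time_s: 9.77
position: [0.5961, -0.0756, 0.066]
tcp_rot: [[0.124, 0.992, -0.0], [0.992, -0.124, -0.0], [-0.0, -0.0, -1.0]]
force: [0.3, -0.3, -0.9]
opening: 0.875
grasp_force: 0.0
time_s: 10.43
position: [0.5975, -0.076, 0.2193]
tcp_rot: [[0.124, 0.992, 0.006], [0.992, -0.124, -0.002], [-0.001, 0.006, -1.0]]
force: [0.3, -0.2, 0.8]
opening: 1.0
grasp_force: 0.0
{'position': [277.3, 196.9], 'conf': 0.76} [ 0.5967 -0.075   0.047 ]
1144 [ 0.596  -0.0753  0.07  ] ((595.978515625, -76.3265609741211), 15.983128547668457)
```

View pics/w2.png

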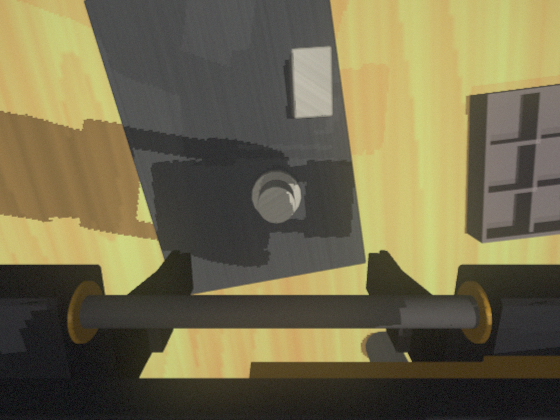

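The wrist view shows the plug upright on the plate at (277,197), with the block undisturbed at (312,80). Next I'm moving above the grey stand.

```bash
python3 -m handwheel '[[0,0,0.025,0,0,0],[-0.002,0.01,0.055,0,0,0.04],[-0.006,0.03,0.085,0,0,0.09],[-0.011,0.06,0.115,0,0,0.15],[-0.017,0.095,0.135,0,0,0.21],[-0.023,0.13,0.145,0,0,0.27],[-0.029,0.165,0.15,0,0,0.33],[-0.035,0.2,0.15,0,0,0.38]]' && python3 -m handwheel '[[-0.006,0.035,0,0,0,0.06],[-0.012,0.07,0,0,0,0.12],[-0.017,0.1,0,0,0,0.18],[-0.021,0.13,0,0,0,0.24],[-0.024,0.15,0,0,0,0.3],[-0.025,0.165,0,0,0,0.342],[-0.025,0.172,0,0,0,0.342],[-0.025,0.172,0,0,0,0.342]]' && python3 -m handwheel '[[0,0,0,0,0,0],[0,0,0,0,0,0],[0,0,0,0,0,0],[0,0,0,0,0,0],[0,0,0,0,0,0],[0,0,0,0,0,0],[0,0,0,0,0,0],[0,0,0,0,0,0]]'
cat > c.py <<'E'
from h import *
np.set_printoptions(precision=4,suppress=True)
img,d,K,W=cam('wrist'); cv2.imwrite('pics/w3.png',img); P=cloud(d,K,W)
for n,z in (('stand_head',.192),('stand_dial',.15)):
    for r in models.tip_of(n,'wrist')[:2]: print(n,r, ray(r['position'],K,W,z))
p=P.reshape(-1,3); 
for c,r,z0,z1 in(((.5355,.2965),.04,.207,.225),((.61,.279),.05,.155,.185)):
    q=p[(p[:,2]>z0)&(p[:,2]<z1)&(np.hypot(p[:,0]-c[0],p[:,1]-c[1])<r)]
    print(len(q),q.mean(0),q.min(0),q.max(0),cv2.minAreaRect((q[:,:2]*1000).astype(np.float32)))
s=bot.read_state(); print(s['position'],s['tcp_rot'],s['joint_positions'],s['time_s'])
E
python3 c.py
```

```text
time_s: 11.2
position: [0.5606, 0.1258, 0.3655]
tcp_rot: [[-0.598, 0.801, -0.001], [0.801, 0.598, 0.0], [0.001, -0.001, -1.0]]
force: [0.7, 0.2, 0.1]
opening: 1.0
grasp_force: 0.0
time_s: 11.87
position: [0.5353, 0.2975, 0.3638]
tcp_rot: [[-0.969, 0.248, -0.004], [0.248, 0.969, -0.001], [0.003, -0.002, -1.0]]
force: [-0.5, -0.1, 0.9]
opening: 1.004
grasp_force: 0.0
time_s: 12.53
position: [0.5361, 0.2962, 0.3662]
tcp_rot: [[-0.969, 0.249, 0.0], [0.249, 0.969, 0.0], [-0.0, 0.0, -1.0]]
force: [-0.0, -0.2, 0.5]
opening: 1.0
grasp_force: 0.0
stand_head {'position': [283.6, 198.4], 'conf': 0.81} [0.5373 0.2998 0.192 ]
stand_head {'position': [143.0, 56.0], 'conf': 0.79} [0.3943 0.2188 0.192 ]
stand_dial {'position': [281.5, 260.8], 'conf': 0.86} [0.6141 0.2786 0.15  ]
stand_dial {'position': [546.6, 94.2], 'conf': 0.55} [0.511  0.5622 0.15  ]
1279 [0.5362 0.2981 0.2158] [0.5198 0.2807 0.2075] [0.5547 0.3151 0.2182] ((537.0696411132812, 297.6885986328125), (29.732656478881836, 29.92593002319336), 76.383544921875)
1105 [0.6018 0.2818 0.1739] [0.5633 0.264  0.1554] [0.6359 0.2952 0.1792] ((598.9859619140625, 282.09576416015625), (21.82915496826172, 72.4644546508789), 76.04800415039062)
[0.536  0.2964 0.3661] [[-0.9687  0.2482  0.0001]
 [ 0.2482  0.9687  0.    ]
 [-0.0001  0.     -1.    ]] [ 18.4996  23.1099  75.0373  -0.0005  81.8484 -57.1312] 12.6833
```

View pics/w3.png

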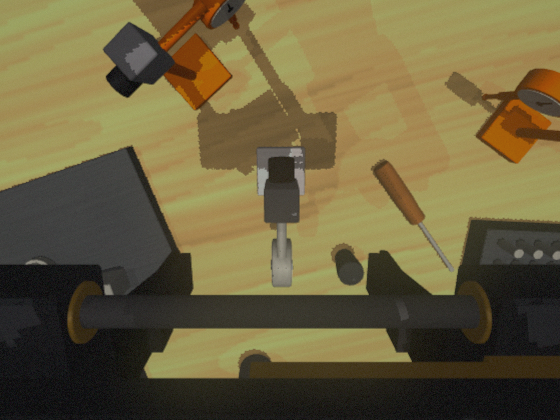

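The wrist view shows the grey head at (282,200) and its dial at (282,260) below it, with the jaws straddling the head. The orange stands are off to the sides. Descending and gripping.

```bash
python3 -m handwheel '[[0.001,0.001,-0.01,0,0,0],[0.001,0.001,-0.03,0,0,0],[0.001,0.001,-0.06,0,0,0],[0.001,0.001,-0.09,0,0,0],[0.001,0.001,-0.12,0,0,0],[0.001,0.001,-0.145,0,0,0],[0.001,0.001,-0.16,0,0,0],[0.001,0.001,-0.168,0,0,0]]' && python3 -m handwheel '[[0,0,0,0,0,0],[0,0,0,0,0,0],[0,0,0,0,0,0],[0,0,0,0,0,0],[0,0,0,0,0,0],[0,0,0,0,0,0],[0,0,0,0,0,0],[0,0,0,0,0,0]]' -1 && python3 -m handwheel '[[0,0,0,0,0,0],[0,0,0,0,0,0],[0,0,0,0,0,0],[0,0,0,0,0,0],[0,0,0,0,0,0],[0,0,0,0,0,0],[0,0,0,0,0,0],[0,0,0,0,0,0]]'
```

```text
time_s: 13.35
position: [0.5353, 0.2969, 0.1945]
tcp_rot: [[-0.969, 0.248, -0.005], [0.248, 0.969, -0.002], [0.005, -0.003, -1.0]]
force: [0.0, -0.8, -0.3]
opening: 0.999
grasp_force: 0.0
time_s: 14.02
position: [0.5372, 0.2974, 0.1984]
tcp_rot: [[-0.969, 0.248, 0.001], [0.248, 0.969, 0.0], [-0.001, 0.0, -1.0]]
force: [0.4, 0.6, 0.6]
opening: 0.48
grasp_force: 0.0
time_s: 14.68
position: [0.5372, 0.2976, 0.1981]
tcp_rot: [[-0.969, 0.248, 0.0], [0.248, 0.969, 0.0], [-0.0, 0.0, -1.0]]
force: [-0.6, 1.1, 0.8]
opening: 0.344
grasp_force: 30.0
```

```bash
python3 -m handwheel '[[0,0,0.002,0,0,0],[0,0,0.006,0,0,0],[0,0,0.012,0,0,0],[0,0,0.02,0,0,0],[0,0,0.028,0,0,0],[0,0,0.036,0,0,0],[0,0,0.044,0,0,0],[0,0,0.052,0,0,0]]' && python3 -m handwheel '[[0,0,0.008,0,0,0],[0,0,0.015,0,0,0],[0,0,0.021,0,0,0],[0,0,0.025,0,0,0],[0,0,0.028,0,0,0],[0,0,0.028,0,0,0],[0,0,0.028,0,0,0],[0,0,0.028,0,0,0]]'; python3 - <<'E'
from h import *
img,d,K,W=cam('side'); cv2.imwrite('pics/s2.png',cv2.resize(img[90:270,150:390],None,fx=3,fy=3)); np.save('s2.npy',cloud(d,K,W))
P=np.load('s2.npy').reshape(-1,3); q=P[(np.hypot(P[:,0]-.537,P[:,1]-.298)<.06)&(P[:,2]>.05)]
for z in np.arange(.07,.3,.02):
    m=q[abs(q[:,2]-z)<.01]; print(round(z,2),len(m),m.mean(0) if len(m) else '',m.min(0) if len(m) else '')
E
```

```text
time_s: 15.35
position: [0.5371, 0.2974, 0.2512]
tcp_rot: [[-0.969, 0.248, 0.001], [0.248, 0.969, 0.0], [-0.0, 0.0, -1.0]]
force: [-0.7, -0.7, -7.3]
opening: 0.342
grasp_force: 30.0
time_s: 16.02
position: [0.5367, 0.2972, 0.2775]
tcp_rot: [[-0.969, 0.248, -0.001], [0.248, 0.969, -0.0], [0.001, -0.001, -1.0]]
force: [-0.4, 0.2, -6.9]
opening: 0.342
grasp_force: 30.0
0.07 1 [0.56572007 0.26471037 0.07961867] [0.56572007 0.26471037 0.07961867]
0.09 235 [0.53781525 0.27965552 0.09486391] [0.50261093 0.24735527 0.0800953 ]
0.11 98 [0.54115451 0.29073601 0.10302917] [0.50310225 0.25513894 0.10000316]
0.13 26 [0.53663813 0.29261881 0.12971569] [0.53116176 0.28538517 0.12033091]
0.15 25 [0.53714452 0.29272601 0.15072021] [0.53257607 0.28611651 0.14014355]
0.17 26 [0.53742423 0.29241914 0.17147623] [0.53270071 0.28469257 0.16264815]
0.19 25 [0.53591897 0.2930226  0.19059557] [0.53126795 0.28673482 0.18001553]
0.21 25 [0.53641395 0.29153991 0.21107955] [0.53077652 0.2861314  0.20009329]
0.23 33 [0.55008925 0.28773874 0.23089064] [0.53096542 0.2697799  0.22164457]
0.25 112 [0.54915137 0.28467427 0.25344167] [0.50225957 0.26808297 0.2401467 ]
0.27 112 [0.52467816 0.28392035 0.26927008] [0.50197189 0.26913486 0.26009001]
0.29 65 [0.53285463 0.27334807 0.28943118] [0.519663   0.26285172 0.28004413]
```

View pics/s2.png

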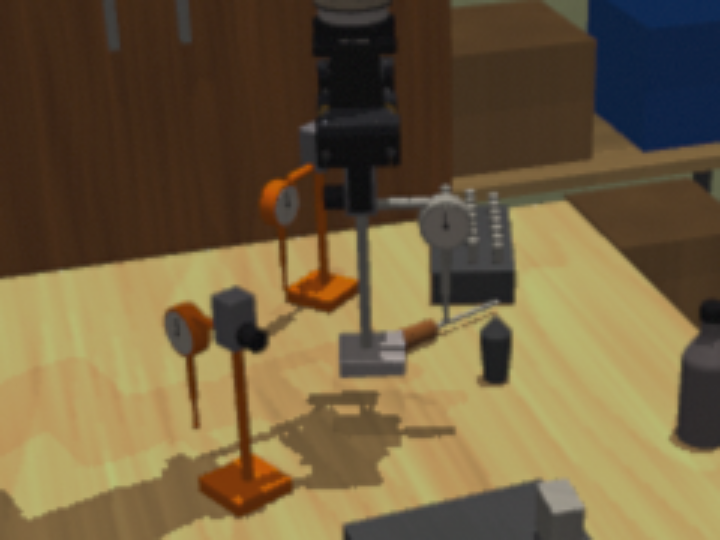

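The enlarged side view shows the grey stand lifted and hanging upright, its column at (365,270), dial at (445,220) and base clear of the bench. Carrying it over slowly.

```bash
python3 -m handwheel '[[0,-0.001,0,0,0,0],[0,-0.004,0,0,0,0],[0,-0.009,0,0,0,0],[-0.001,-0.016,0,0,0,0],[-0.001,-0.025,0,0,0,0],[-0.002,-0.036,0,0,0,0],[-0.0025,-0.049,0,0,0,0],[-0.0033,-0.063,0,0,0,0]]' && python3 -m handwheel '[[-0.001,-0.015,0,0,0,0],[-0.002,-0.03,0,0,0,0],[-0.003,-0.045,0,0,0,0],[-0.004,-0.06,0,0,0,0],[-0.0045,-0.075,0,0,0,0],[-0.005,-0.09,0,0,0,0],[-0.0055,-0.105,0,0,0,0],[-0.006,-0.12,0,0,0,0]]' && python3 -m handwheel '[[-0.001,-0.015,0,0,0,0],[-0.002,-0.03,0,0,0,0],[-0.003,-0.045,0,0,0,0],[-0.004,-0.06,0,0,0,0],[-0.0045,-0.075,0,0,0,0],[-0.005,-0.089,0,0,0,0],[-0.0055,-0.102,0,0,0,0],[-0.006,-0.114,0,0,0,0]]' && python3 -m handwheel '[[-0.001,-0.011,0,0,0,0],[-0.001,-0.021,0,0,0,0],[-0.002,-0.03,0,0,0,0],[-0.002,-0.038,0,0,0,0],[-0.003,-0.045,0,0,0,0],[-0.003,-0.05,0,0,0,0],[-0.003,-0.054,0,0,0,0],[-0.003,-0.0566,0,0,0,0]]' && python3 -m handwheel '[[0,0,0,0,0,0],[0,0,0,0,0,0],[0,0,0,0,0,0],[0,0,0,0,0,0],[0,0,0,0,0,0],[0,0,0,0,0,0],[0,0,0,0,0,0],[0,0,0,0,0,0]]'; python3 - <<'E'
from h import *
np.set_printoptions(precision=4,suppress=True)
img,d,K,W=cam('side'); P=cloud(d,K,W); print(np.round(W[:3,3],3))
for q in ('plug_mid','plunger_tip','stand_dial','stand_foot'):
    for r in models.tip_of(q,'side')[:2]: print(q,r,ray(r['position'],K,W,{'plug_mid':.047,'plunger_tip':.12,'stand_dial':.23,'stand_foot':.08}[q]))
img=img.copy(); cv2.imwrite('pics/s3.png',cv2.resize(img[140:340,220:460],None,fx=3,fy=3))
p=P.reshape(-1,3)
for z in(.13,.15,.17,.19,.21):
    m=p[(np.hypot(p[:,0]-.518,p[:,1]+.056)<.03)&(abs(p[:,2]-z)<.01)]; print(z,len(m),m.mean(0) if len(m) else '')
m=p[(np.hypot(p[:,0]-.596,p[:,1]+.076)<.05)&(p[:,2]>.125)&(p[:,2]<.19)]; print('stem',len(m),m.mean(0) if len(m) else '')
E
```

```text
time_s: 16.73
position: [0.5336, 0.2329, 0.2781]
tcp_rot: [[-0.969, 0.248, 0.0], [0.248, 0.969, -0.0], [-0.0, -0.0, -1.0]]
force: [0.1, 0.9, -7.0]
opening: 0.337
grasp_force: 30.0
time_s: 17.4
position: [0.5274, 0.1124, 0.2783]
tcp_rot: [[-0.969, 0.249, 0.0], [0.249, 0.969, -0.0], [-0.0, -0.0, -1.0]]
force: [-0.2, -0.3, -7.0]
opening: 0.343
grasp_force: 30.0
time_s: 18.07
position: [0.5212, -0.0016, 0.2784]
tcp_rot: [[-0.968, 0.249, 0.0], [0.249, 0.968, -0.001], [-0.0, -0.001, -1.0]]
force: [0.9, 0.8, -7.5]
opening: 0.337
grasp_force: 30.0
time_s: 18.73
position: [0.5188, -0.0565, 0.278]
tcp_rot: [[-0.969, 0.248, 0.0], [0.248, 0.969, 0.0], [-0.0, 0.0, -1.0]]
force: [0.3, -0.1, -7.1]
opening: 0.342
grasp_force: 30.0
time_s: 19.4
position: [0.5188, -0.0561, 0.2781]
tcp_rot: [[-0.969, 0.248, 0.0], [0.248, 0.969, 0.0], [-0.0, 0.0, -1.0]]
force: [-0.1, -1.1, -8.0]
opening: 0.342
grasp_force: 30.0
[ 0.191 -1.063  0.841]
plug_mid {'position': [332.0, 286.3], 'conf': 0.89} [ 0.5888 -0.0741  0.047 ]
plunger_tip {'position': [335.6, 259.3], 'conf': 0.55} [ 0.5998 -0.066   0.12  ]
stand_dial {'position': [336.7, 219.6], 'conf': 0.88} [ 0.6007 -0.064   0.23  ]
stand_dial {'position': [215.1, 201.6], 'conf': 0.85} [0.346  0.1211 0.23  ]
stand_foot {'position': [233.7, 258.8], 'conf': 0.83} [0.3736 0.0762 0.08  ]
stand_foot {'position': [254.6, 184.3], 'conf': 0.65} [0.5311 0.4925 0.08  ]
0.13 34 [ 0.518  -0.0605  0.1307]
0.15 35 [ 0.5183 -0.0607  0.1505]
0.17 35 [ 0.5181 -0.0605  0.1701]
0.19 35 [ 0.5181 -0.0613  0.19  ]
0.21 37 [ 0.5186 -0.0617  0.2097]
stem 72 [ 0.5959 -0.0789  0.1627]
```

View pics/s3.png

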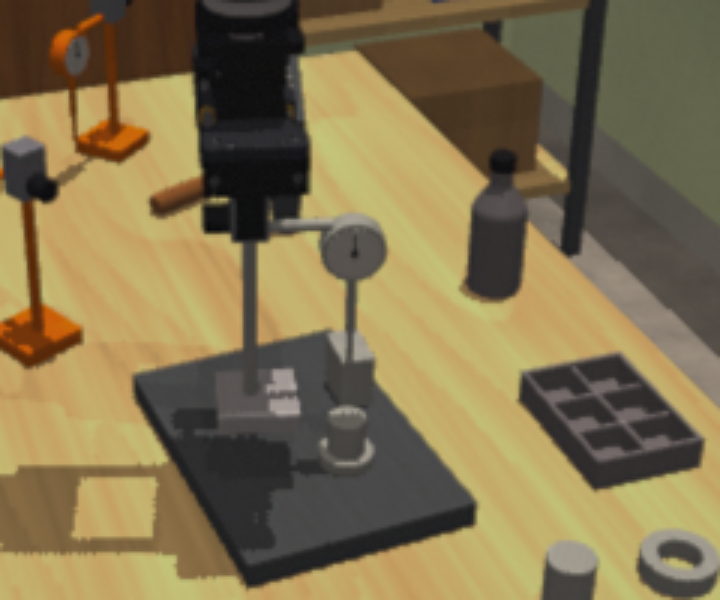

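The stand hangs upright above the plate. Its stem at (350,320) is directly over the plug at (347,430): measured stem (0.596, -0.077), plug (0.596, -0.076). Lowering gently.

```bash
python3 -m handwheel '[[0,0,-0.002,0,0,0],[0,0,-0.006,0,0,0],[0,0,-0.011,0,0,0],[0,0,-0.017,0,0,0],[0,0,-0.023,0,0,0],[0,0,-0.029,0,0,0],[0,0,-0.034,0,0,0],[0,0,-0.038,0,0,0]]' && python3 -m handwheel '[[0,0,-0.003,0,0,0],[0,0,-0.006,0,0,0],[0,0,-0.008,0,0,0],[0,0,-0.01,0,0,0],[0,0,-0.011,0,0,0],[0,0,-0.012,0,0,0],[0,0,-0.013,0,0,0],[0,0,-0.013,0,0,0]]' && python3 -m handwheel '[[0,0,-0.0005,0,0,0],[0,0,-0.001,0,0,0],[0,0,-0.0015,0,0,0],[0,0,-0.002,0,0,0],[0,0,-0.0025,0,0,0],[0,0,-0.003,0,0,0],[0,0,-0.003,0,0,0],[0,0,-0.003,0,0,0]]'
```

```text
time_s: 20.32
position: [0.5185, -0.0561, 0.2391]
tcp_rot: [[-0.969, 0.248, -0.001], [0.248, 0.969, 0.0], [0.001, 0.0, -1.0]]
force: [-0.2, -0.6, -6.9]
opening: 0.345
grasp_force: 30.0
time_s: 20.98
position: [0.5189, -0.0563, 0.227]
tcp_rot: [[-0.969, 0.248, 0.0], [0.248, 0.969, -0.0], [-0.0, -0.0, -1.0]]
force: [-0.0, 1.0, -7.1]
opening: 0.343
grasp_force: 30.0
time_s: 21.65
position: [0.5189, -0.0562, 0.2241]
tcp_rot: [[-0.969, 0.248, 0.0], [0.248, 0.969, -0.0], [-0.0, -0.0, -1.0]]
force: [-0.4, 0.0, -6.4]
opening: 0.339
grasp_force: 30.0
```

```bash
for i in 1 2; do python3 -m handwheel '[[0,0,-0.0003,0,0,0],[0,0,-0.0006,0,0,0],[0,0,-0.0008,0,0,0],[0,0,-0.0008,0,0,0],[0,0,-0.0008,0,0,0],[0,0,-0.0008,0,0,0],[0,0,-0.0008,0,0,0],[0,0,-0.0008,0,0,0]]' | grep -E 'pos|^force'; done
```

```text
position: [0.5188, -0.0562, 0.2233]
force: [0.6, 0.1, -5.3]
position: [0.5189, -0.0562, 0.2231]
force: [-2.0, 1.4, 4.7]
```

```bash
python3 -m handwheel '[[0,0,0.0003,0,0,0],[0,0,0.0005,0,0,0],[0,0,0.0005,0,0,0],[0,0,0.0005,0,0,0],[0,0,0.0005,0,0,0],[0,0,0.0005,0,0,0],[0,0,0.0005,0,0,0],[0,0,0.0005,0,0,0]]' && python3 -m handwheel '[[0,0,0,0,0,0],[0,0,0,0,0,0],[0,0,0,0,0,0],[0,0,0,0,0,0],[0,0,0,0,0,0],[0,0,0,0,0,0],[0,0,0,0,0,0],[0,0,0,0,0,0]]' 1 && python3 -m handwheel '[[0,0,0,0,0,0],[0,0,0,0,0,0],[0,0,0.005,0,0,0],[0,0,0.015,0,0,0],[0,0,0.03,0,0,0],[0,0,0.05,0,0,0],[0,0,0.07,0,0,0],[0,0,0.09,0,0,0]]' && python3 -m handwheel '[[0,0,0.02,0,0,0],[0,0,0.04,0,0,0],[0,0,0.05,0,0,0],[0,0,0.05,0,0,0],[0,0,0.05,0,0,0],[0,0,0.05,0,0,0],[0,0,0.05,0,0,0],[0,0,0.05,0,0,0]]' ; python3 - <<'E'
from h import *
np.set_printoptions(precision=4,suppress=True)
img,d,K,W=cam('side'); P=cloud(d,K,W).reshape(-1,3)
cv2.imwrite('pics/s4.png',cv2.resize(img[140:340,220:460],None,fx=3,fy=3))
for z in(.06,.08,.1,.12,.14,.16,.18):
    m=P[(np.hypot(P[:,0]-.518,P[:,1]+.056)<.02)&(abs(P[:,2]-z)<.01)]; print(z,len(m),m.mean(0) if len(m) else '')
for z in(.08,.1,.12): 
    m=P[(np.hypot(P[:,0]-.596,P[:,1]+.076)<.03)&(abs(P[:,2]-z)<.008)]; print('stem',z,len(m),m.mean(0) if len(m) else '')
E
```

```text
time_s: 23.65
position: [0.5189, -0.0562, 0.2231]
tcp_rot: [[-0.969, 0.248, 0.0], [0.248, 0.969, -0.0], [-0.0, 0.0, -1.0]]
force: [-1.2, 0.7, 4.3]
opening: 0.342
grasp_force: 30.0
time_s: 24.32
position: [0.5188, -0.0562, 0.2229]
tcp_rot: [[-0.969, 0.248, -0.0], [0.248, 0.969, -0.0], [0.0, -0.0, -1.0]]
force: [0.6, 1.0, 0.1]
opening: 0.864
grasp_force: 0.0
time_s: 24.98
position: [0.5188, -0.0562, 0.3148]
tcp_rot: [[-0.969, 0.248, 0.001], [0.248, 0.969, -0.0], [-0.001, -0.0, -1.0]]
force: [-0.1, -0.3, 0.3]
opening: 1.005
grasp_force: 0.0
time_s: 25.65
position: [0.5182, -0.056, 0.3617]
tcp_rot: [[-0.969, 0.248, -0.003], [0.248, 0.969, 0.001], [0.003, 0.0, -1.0]]
force: [0.0, -1.3, 1.4]
opening: 1.0
grasp_force: 0.0
0.06 35 [ 0.5173 -0.0604  0.0603]
0.08 33 [ 0.5177 -0.0611  0.0809]
0.1 35 [ 0.5178 -0.0601  0.1004]
0.12 33 [ 0.5179 -0.0604  0.1206]
0.14 35 [ 0.5178 -0.0614  0.1407]
0.16 34 [ 0.5182 -0.061   0.16  ]
0.18 32 [ 0.5182 -0.0609  0.1783]
stem 0.08 32 [ 0.5932 -0.0796  0.0757]
stem 0.1 13 [ 0.5961 -0.0788  0.1015]
stem 0.12 21 [ 0.5965 -0.0793  0.1206]
```

View pics/s4.png

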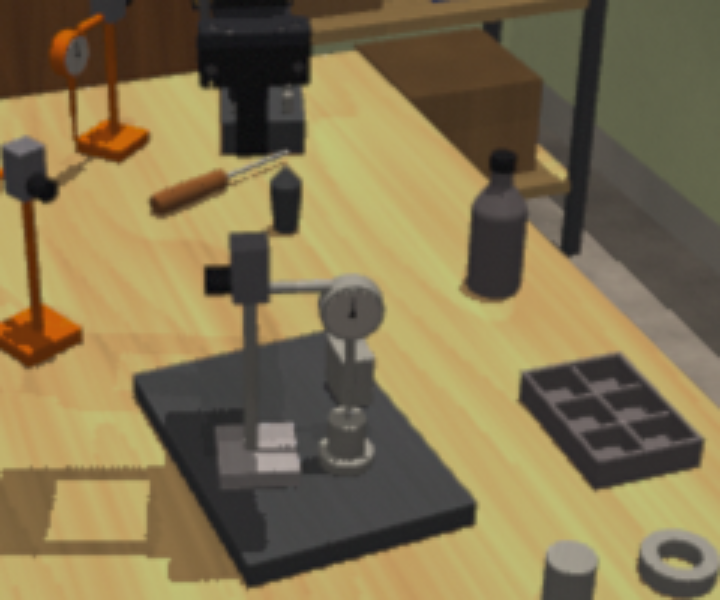

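The stand is upright and flat on the plate, its plunger at (348,405) resting on the middle of the plug's top. The gripper is clear and the bystanders are in place, so I'm handing in.

```bash
python3 -c "
from rig import bot
print(bot.hand_in())"
```

```text
the job is handed in; nothing more can be done
None
```

I handed the job in at about 26 s on the robot clock: the plug stands flange down on the plate, and the dial stand is upright beside it with its plunger on the middle of the plug's top; both are let go and the bystanders were left where they were, but no verdict came back.

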